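Assemble a flow cell in its nest

ROBOT

A 6-joint arm with a two-finger parallel gripper is mounted at the origin on a cart in front of the work surface, level with it; the furniture and walls round the work are solid. World frame = base frame: x ahead of the robot, y to its left, z up, the work surface at z = 0. Lengths are in m, angles in rad, forces in N, time in s.
With the tool pointing down it reaches from about 0.3 to 1 m from the base axis. Payload 5.1 kg.
Tool frame: the origin (TCP) lies where the fingers leave the gripper's body, on its centre line; the fingertips stand robot.tips_ahead ahead of it and the grasp point (between the pads) lies 59 mm ahead of it (robot.tips_ahead is the distance from the TCP to the fingertips, in m); z points along the fingers, y is the line along which they close (so a half turn about z gives the same grasp; the last joint's range is limited). The gripper opens to 95 mm and grips with 3 to 60 N. Pads are 20 mm wide; open, the fingers measure 119 mm over their backs; the gripper's body (75 mm by 180 mm) begins 59 mm behind the grasp point.
Start: joints at [1.071, 0.124, 1.65, -0, 1.367, -0.083], TCP at [0.263, 0.594, 0.292] pointing down, gripper open.
Joint ranges: [-2.61, 2.61], [-1.02, 2.33], [0.03, 2.71], [-1.35, 4.49], [0.32, 2.68], [-2.91, 2.91]. Speed limits (rad/s): [2.57, 2.57, 3.14, 3.14, 3.14, 3.14].

INTERFACE

Orientations are given as a unit quaternion [w, x, y, z].
In Python, from rig import status, imaging, robot gives the robot as it stands.
- The arm moves only by the shell command python3 -m handwheel 'ROWS'. ROWS is JSON, one flat list of numbers, 5 for each row, row after row: the shift along the world's x, y, z as a fraction of full scale, then the turn about the world's z as a fraction of full scale, then the finger opening in mm, from 0 to 95.1. In form: [tx, ty, tz, yaw, gripper, tx, ty, tz, yaw, gripper, ...]. A call has 1 to 5 rows; each row shifts and turns the commanded pose from where the row before left it; what a row does not reach is not made up. Full scale, the value 1, is 150 mm for a shift and pi rad for a turn. A row lasts 1/12 s, in which the tool goes at most 41.7 mm and 7.16 degrees, less where a joint would pass 70% of its speed; a pose out of reach is approached as far as the arm can. A call with a number of a shift or a turn outside -1 to 1 is refused whole. A call with a gripper value outside its range is refused whole. The fingers move at their own pace and stop on an object; the grip force is fixed at half the most. Time passes only in rows, so rows that do not move let the fingers close. It gives the time, the measured TCP pose, the force, the opening and the grip force at its end, in the units of the state.
- status.observe(): the state, without advancing time (a new reading comes with each control period).
- imaging.grab_frame(name): name is "side" or "top"; returns a dict with "pixels" (400x640x3 uint8, blue, green, red), "K" (3x3 intrinsics, pixels), "eye" and "orientation" of the camera in the world. Camera axes: x right, y down, z forward; pixel columns grow to the right and rows downward; lengths in m; the calibration is good to about 2 mm. A picture is of the moment at which its call begins. There is no depth.
- robot.finish_job(): hands the job in; it is judged then, once.
The state is a dict: "clock": time; "joints": joint angles; "qvel": joint speeds; "joint_efforts": joint torques, N m; "position": TCP position; "ee_rot": TCP orientation; "wrist_force": force on the tool from outside, world axes, zero at the start; "ft_torque": the same for the moment, N m; "finger_gap": finger opening in m; "finger_force": force on a finger pad.
Only numpy, scipy, OpenCV 4.12 (cv2) and the standard library are available. Lean on these libraries where they do the work, as an engineer would, in place of code of your own. Each camera call takes 0.05 s, during which the arm holds its last target. There are 200 camera calls.

TASK

Assemble the flow cell in its assembly nest: push the cell body along the base plate into the pocket until it rests against the back wall, then lay the spacer frame flat on it, then the cover on top with its handle up, all three flush and square with one another. Lower the spacer and the cover onto the stack, do not drop them, and leave the bottle, the timer and the tape roll where they are.

Things in the scene. Friction and masses are not known exactly. Their poses are not given: they have to be found in the camera images.
- nest: Assembly nest, fixed: steel plate 150 (x) x 265 (y) x 6 mm with a three-sided aluminium pocket. Origin: pocket centre, at bench level; z up; +y points out of the open mouth. Plate from y = -67 to 198 mm. Side walls' inner faces at x = -53 and 53, back wall's at y = -55 mm; walls 12 mm thick, 56 mm high plus a lip to 63. A body fully home has its origin at (0, 0, 6) mm.
- nest_mouth (a point): Middle of the pocket's mouth on the plate's top, 55 mm out along the nest's +y. The side walls end here; low flared guides (28 mm high) widen from the pocket's width here to about 145 mm at 45 mm further out. Beyond lies the flat loading apron.
- cell_body: Cell body, a loose aluminium block, 100 (x) x 110 (y) x 30 mm, about 0.6 kg, too wide to grasp across. Origin: centre of underside; z up. Top has a 76 x 86 mm chamber, 10 mm deep. Flat +y face with two dark ports is to be pushed; the -y face goes in first. Starts flat on the apron before the mouth, axes roughly as the nest's, up to 10 mm off-line and 0.16 rad turned. Sliding takes about 3 to 10 N.
- spacer: Spacer: loose white frame, 100 (x) x 110 (y) x 14 mm, 0.09 kg, flat on the bench. Origin: centre of underside; z up. A middle rib 14 mm wide, full height, runs along x through the centre between two windows of 80 (x) x 39 (y) mm; fingers go through them to pinch the rib along y. Half a turn makes no difference. Seated on the body, its underside is 36 mm above the bench.
- cover: Cover: loose steel plate, 100 (x) x 110 (y) x 10 mm, with a black bar handle in the middle, about 0.22 kg, flat on the bench. Origin: centre of underside; z up. Handle 56 mm along x, 14 mm wide in y, top 35 mm above the underside: pinch it along y. Half a turn makes no difference. Seated on the spacer, its underside is 50 mm above the bench.
- bottle: Bystander: screw-cap bottle, 58 mm across, 105 mm tall, standing beyond the nest. Origin: centre of its underside. Leave it.
- bench_timer: Bystander: small bench timer, 37 x 64 x 60 mm, standing to the left beyond the plates. Origin: centre of its underside. Leave it.
- tape: Bystander: roll of tape, 52 mm across, 18 mm high, lying beyond the nest. Origin: centre of its underside. Leave it.

How it is judged:
By the outcome, as a careful person would: the job done as asked, in the order asked, and still so for the second after the job is handed in, with the robot touching nothing.
It also fails if it takes over 66 s, if anything falls off the work surface, if the arm or the gripper's body presses on something with over 40 N, if the wrist force passes 120 N, or if a joint passes its speed limit or range.

## Working session

There is one attempt and no reset: what is moved stays moved. The work goes in short steps, Python scripts to look and compute and a shell command to move; the robot and the scene stay as the last step left them, time stands still between calls to the robot, and variables do not carry over. Pictures are saved under pics/ and viewed, at most 10 in all, crops included, and the job is handed in when it is done.

```bash
mkdir -p pics; ls
python3 - <<'E'
from rig import status, imaging, robot
import cv2
print(status.observe(), robot.tips_ahead)
for n in("top","side"):
    f=imaging.grab_frame(n); cv2.imwrite(f"pics/{n}0.png",f["pixels"]); print(n,f["K"],f["eye"],f["orientation"])
E
```

```text
pics
{'clock': 0.0, 'joints': array([ 1.07135202e+00,  1.24481712e-01,  1.65165816e+00, -8.53180432e-06,
        1.36751643e+00, -8.25811107e-02]), 'qvel': array([ 0.00083888,  0.00233815,  0.00129927, -0.00168472, -0.00030359,
       -0.00011002]), 'joint_efforts': array([-3.77401215e-03, -4.17603171e+01, -3.59928524e+01,  7.71313068e-02,
        4.92016529e-02, -1.81600794e-04]), 'position': array([0.26296593, 0.59390288, 0.2910114 ]), 'ee_rot': array([-2.92052510e-04,  2.06924744e-01,  9.78356318e-01, -9.89640004e-04]), 'wrist_force': array([-0.04961063, -0.20253714,  0.06578367]), 'ft_torque': array([-0.00996952, -0.02177948,  0.03010944]), 'finger_force': 0.0, 'finger_gap': 0.0950950033630091} 0.0776
top [[387.58343225   0.         322.27421507]
 [  0.         387.58343225 194.82294111]
 [  0.           0.           1.        ]] [0.49602511 0.19076772 1.02542155] [-0.0388747   0.71453702 -0.69760654  0.03564714]
side [[449.44957289   0.         324.62489314]
 [  0.         449.44957289 201.29096486]
 [  0.           0.           1.        ]] [0.56043507 1.09778297 0.48264916] [ 0.01030764 -0.02001354  0.84293798 -0.53753955]
```

View pics/top0.png

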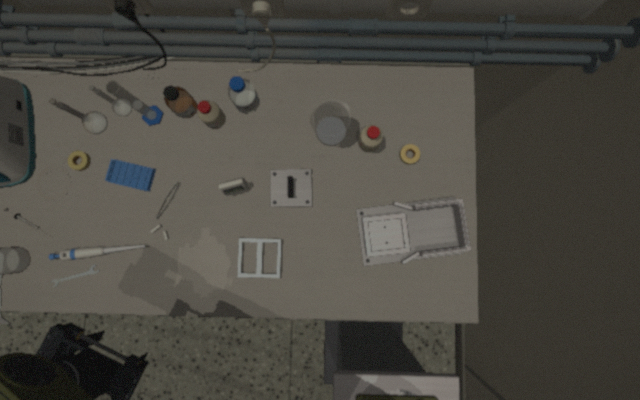

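View pics/side0.png

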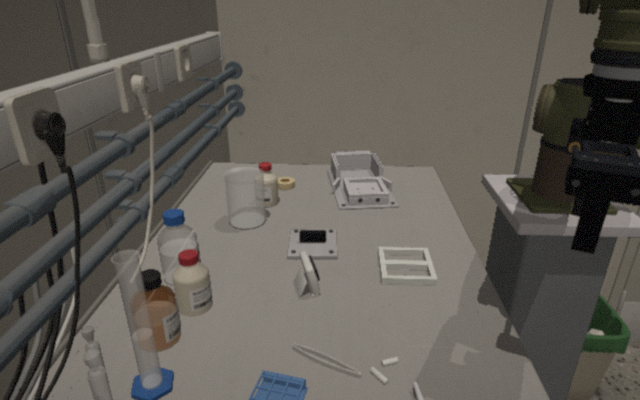

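The top view shows the nest at px ~(415,232) with its mouth facing left, the body at (387,234), the spacer at (260,258), the cover at (291,188) and the timer at (233,186). In the side view the nest is at (362,180), the cover at (314,243) and the spacer at (406,265). Next I'll measure the corners.

```bash
cat > h.py <<'E'
import numpy as np, cv2
from scipy.spatial.transform import Rotation as R
from rig import status, imaging, robot
def ray(f,px):
    q=f["orientation"]; M=R.from_quat([q[1],q[2],q[3],q[0]]).as_matrix()
    p=np.c_[np.atleast_2d(px).astype(float),np.ones(len(np.atleast_2d(px)))]
    return np.array(f["eye"]), (np.linalg.inv(f["K"])@p.T).T@M.T
def onto(f,px,z):
    e,d=ray(f,px); return e+d*((z-e[2])/d[:,2])[:,None]
def proj(f,P):
    q=f["orientation"]; M=R.from_quat([q[1],q[2],q[3],q[0]]).as_matrix()
    c=(np.atleast_2d(P)-f["eye"])@M; u=c@np.array(f["K"]).T; return u[:,:2]/u[:,2:]
def rect(f,box,thr,z,lo=True):
    x0,y0,x1,y1=box; g=cv2.cvtColor(f["pixels"],6)[y0:y1,x0:x1]
    g=cv2.resize(g,None,fx=4,fy=4,interpolation=cv2.INTER_CUBIC)
    m=((g>thr) if lo else (g<thr)).astype(np.uint8)
    c=max(cv2.findContours(m,0,2)[0],key=cv2.contourArea)[:,0,:]
    c=(c+.5)/4-.5+[x0,y0]
    P=onto(f,c,z)[:,:2]
    r=cv2.minAreaRect((P*1000).astype(np.float32)); return r
E
python3 - <<'E'
from h import *
f=imaging.grab_frame("top"); g=f["pixels"]
cv2.imwrite("pics/nest.png",cv2.resize(g[190:275,345:480],None,fx=5.5,fy=5.5,interpolation=2))
G=cv2.cvtColor(g,6)
print(G[258,225:300]);print(G[188,260:325]);print(G[225:290,250])
for t in(150,165,180):print("sp",t,rect(f,(225,228,295,290),t,.014),"cov",rect(f,(262,160,322,215),t-30,.01))
s=imaging.grab_frame("side"); cv2.imwrite("pics/nests.png",cv2.resize(s["pixels"][140:220,310:415],None,fx=7,fy=7,interpolation=2))
E
```

```text
[112 109 107 109 105 100 101  98 100  99 101 103 111 127 135 130 106  75
  79  97  99 100 103 101  98  99  99  98 100 101  99 113 131 137 140 138
 120  82  81  95  98  99 100 102  99 101 101  99  99  99 100 109 129 135
 130 110  81  77  93  99  99  99  97  97  99  99 102  99 100 100 100 100
  99  99 101]
[ 99 101  99 100 100 100  99 100 100  98 105 115 121 118 120 121 121 117
 118 119 119 119 120 120 120 117 106  81  44  31  29  32  28  50  73  90
 109 114 115 115 113 118 115 115 114 114 115 113 116 113 111 101  86  96
 100  99 101 101 100  97 101 101  97 101  98]
[100  98  97 101  99  98 101 100  99  98  99  98 102 125 138 140 133 122
 103 101 100  99  98 102  98  98 102  99  98 100 100  98  98  99 102 100
  99  99  99 100 101 102 100 101  98 100  98  93 108 129 137 131 110  98
 101  97 100  97  98  96  98  98  99  97 100]Traceback (most recent call last):
  File "<stdin>", line 6, in <module>
  File "h.py", line 17, in rect
    c=max(cv2.findContours(m,0,2)[0],key=cv2.contourArea)[:,0,:]
      ~~~^^^^^^^^^^^^^^^^^^^^^^^^^^^^^^^^^^^^^^^^^^^^^^^^
ValueError: max() iterable argument is empty
```

View pics/nest.png

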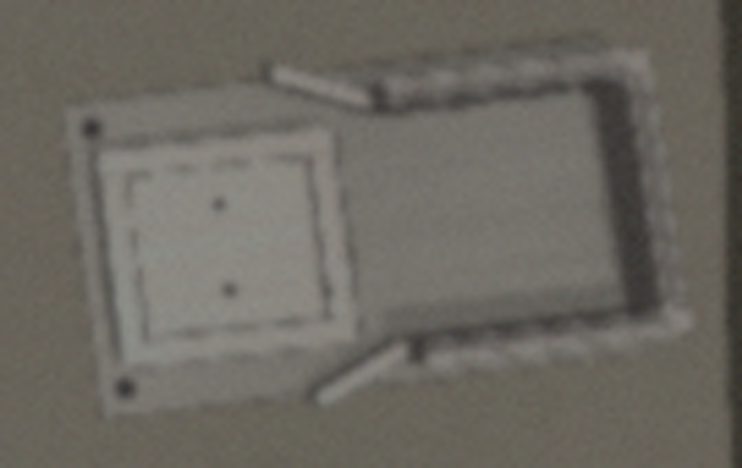

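The crop shows the plate's outer corners at crop px (68,105) and (105,415). The wall-top corners are at (648,50) and (690,322), and the body's top corners at (101,150), (330,128), (354,340) and (125,362).

Run:
```python
from h import *
f=imaging.grab_frame("top"); np.set_printoptions(precision=4,suppress=True)
c=lambda a:(np.array(a)+.5)/5.5-.5+[345,190]
pl=onto(f,c([(68,105),(105,415)]),.006); wl=onto(f,c([(648,50),(690,322)]),.063)
print("plate",pl,np.linalg.norm(pl[0]-pl[1]),"wall",wl,np.linalg.norm(wl[0]-wl[1]))
L=np.array([[75,198],[-75,198],[65,-67],[-65,-67]])/1000.; W=np.r_[pl,wl][:,:2]
def fit(L,W):
    a,b=L.mean(0),W.mean(0); A=L-a;B=W-b
    th=np.arctan2((A[:,0]*B[:,1]-A[:,1]*B[:,0]).sum(),(A*B).sum()); r=np.array([[np.cos(th),-np.sin(th)],[np.sin(th),np.cos(th)]])
    t=b-r@a; return th,t,(L@r.T+t-W)*1000
print("nest",fit(L,W))
B=onto(f,c([(101,150),(330,128),(354,340),(125,362)]),.036)[:,:2]
print("body",fit(np.array([[50,55],[50,-55],[-50,-55],[-50,55]])/1000.,B))
for t in(112,116,120):print("sp",t,rect(f,(225,228,295,290),t,.014))
for t in(106,109,112):print("cov",t,rect(f,(262,160,322,215),t,.01))
print("handle",[rect(f,(275,165,310,210),t,.035,False) for t in(50,70)])
s=imaging.grab_frame("side"); cv2.imwrite("pics/nests.png",cv2.resize(s["pixels"][140:290,280:440],None,fx=4.9,fy=3.9,interpolation=2))
for n,z,r in(("sp",.014,(f,(225,228,295,290),114,.014)),("cov",.01,(f,(262,160,322,215),108,.01))):
    bx=cv2.boxPoints(rect(*r))/1000; print(n,proj(s,np.c_[bx,np.full(4,z)]))
print("bodyside",proj(s,np.c_[B,np.full(4,.036)]))
```

```text
plate [[0.5693 0.1045 0.006 ]
 [0.4233 0.0849 0.006 ]] 0.14736525031092276 wall [[ 0.5965 -0.1529  0.063 ]
 [ 0.4747 -0.1699  0.063 ]] 0.12293238469820558
nest (np.float64(0.14867955455898396), array([ 0.5256, -0.0981]), array([[ 1.1656,  4.2907],
       [-1.1236,  1.6711],
       [ 3.3898, -1.8775],
       [-3.4318, -4.0843]]))
body (np.float64(0.11976301917967291), array([0.5045, 0.0325]), array([[ 0.9009,  1.6696],
       [ 1.2885, -1.4577],
       [-0.7994, -2.2167],
       [-1.3899,  2.0048]]))
sp 112 ((436.2135314941406, 357.07861328125), (101.95321655273438, 111.00563049316406), 0.5101828575134277)
sp 116 ((436.0993957519531, 357.1418151855469), (100.90070343017578, 110.66197204589844), 0.2626732289791107)
sp 120 ((436.34722900390625, 357.0103759765625), (100.17216491699219, 109.58040618896484), 0.25473999977111816)
cov 106 ((622.1768798828125, 281.40509033203125), (99.97945404052734, 107.78646850585938), 2.880429267883301)
cov 109 ((621.8770141601562, 281.15142822265625), (97.3877944946289, 107.37196350097656), 2.5101308822631836)
cov 112 ((621.750244140625, 281.1957092285156), (95.16642761230469, 104.82315826416016), 2.1398589611053467)
handle [((619.828857421875, 278.8922119140625), (52.61333465576172, 13.545503616333008), 1.9193031787872314), ((620.4535522460938, 278.5968322753906), (55.344520568847656, 17.35896110534668), 2.752840757369995)]
sp [[437.3847 278.8496]
 [427.218  247.2823]
 [377.0467 246.0476]
 [380.9859 277.3227]]
cov [[335.9798 254.5953]
 [334.6133 228.7571]
 [289.9713 228.7028]
 [286.4605 254.5533]]
bodyside [[347.9478 193.6438]
 [343.0629 177.3577]
 [379.4476 176.5454]
 [387.3634 192.4857]]
```

View pics/nests.png

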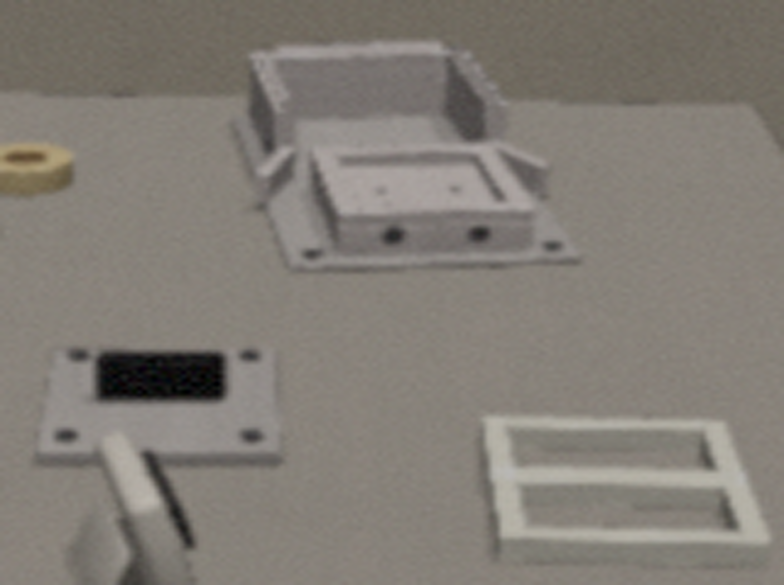

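The side view confirms the corner positions to about 2 mm. The nest is at (0.526,-0.098) with yaw ~0.148, and the body is at (0.5045,0.0325) with yaw ~0.12. The spacer is at (0.436,0.357) with yaw ~0, and the cover at (0.621,0.281) with yaw ~0.04. I'll move to the push start with the fingers ~50 mm apart along the nest's x.

```bash
cat > d.py <<'E'
import sys
from h import *
# args: x y z yaw -> delta to go (fractions); yaw = angle of tool y
o=status.observe(); q=o["ee_rot"]; M=R.from_quat([q[1],q[2],q[3],q[0]]).as_matrix(); yaw=np.arctan2(M[1,1],M[0,1])
N=np.array([.5256,-.0981]); th=.1487; l=np.array([[np.cos(th),np.sin(th)],[-np.sin(th),np.cos(th)]])@(o["position"][:2]-N)
print("t",round(o["clock"],2),"pos",o["position"].round(4),"yaw",round(yaw,4),"nestxy mm",(l*1e3).round(1),"F",o["wrist_force"].round(1),"gap",round(o["finger_gap"]*1e3,1),"grip",round(o["finger_force"],1))
if len(sys.argv)>4:
    t=np.array(list(map(float,sys.argv[1:5])))
    d=t[:3]-o["position"]; dy=(t[3]-yaw+np.pi/2)%np.pi-np.pi/2
    print("delta",(d/.15).round(3),"yaw",round(dy/np.pi,4))
E
a='[0.117,-0.241,0,-0.0246,50,0.117,-0.241,0,-0.0246,50,0.117,-0.241,0,-0.0246,50,0.117,-0.241,0,-0.0246,50]'
python3 -m handwheel '[0.117,-0.241,0,-0.0246,50,0.117,-0.241,0,-0.0246,50,0.117,-0.241,0,-0.0246,50,0.117,-0.241,0,-0.0246,50]'
python3 -m handwheel '[0.117,-0.241,0,-0.0246,50,0.117,-0.241,0,-0.0246,50,0.117,-0.241,0,-0.0246,50,0.117,-0.241,0,-0.0246,50,0.117,-0.241,0,-0.0246,50]'
python3 -m handwheel '[0.117,-0.241,0,-0.0246,50,0.117,-0.241,0,-0.0246,50,0.117,-0.241,0,-0.0246,50,0.117,-0.241,0,-0.0246,50,0,0,0,0,50]'
python3 d.py 0.4908 0.1242 0.092 0.1487
```

```text
clock: 0.58
position: [0.3336, 0.4483, 0.292]
ee_rot: [0.0, 0.356, 0.934, -0.0]
wrist_force: [0.9, -1.4, 0.3]
finger_gap: 0.0738
finger_force: 0.0
clock: 1.0
position: [0.4214, 0.2672, 0.2924]
ee_rot: [0.0, 0.529, 0.848, 0.0]
wrist_force: [-0.9, 0.3, 0.3]
finger_gap: 0.0506
finger_force: 0.0
clock: 1.42
position: [0.4933, 0.1192, 0.2924]
ee_rot: [0.001, 0.656, 0.755, -0.0]
wrist_force: [-0.2, -0.6, 0.1]
finger_gap: 0.05
finger_force: 0.0
t 1.42 pos [0.4933 0.1192 0.2924] yaw 0.1401 nestxy mm [  0.3 219.7] F [-0.2 -0.6  0.1] gap 50.0 grip 0.0
delta [-0.017  0.033 -1.336] yaw 0.0027
```

```bash
python3 -m handwheel '[-0.017,0.053,-0.25,0.0027,50,0,0,-0.25,0,50,0,0,-0.25,0,50,0,0,-0.25,0,50]' >/dev/null
python3 -m handwheel '[0,0,-0.15,0,50,0,0,-0.1,0,50,0,0,-0.086,0,50,0,0,0,0,50]' >/dev/null
python3 d.py 0.4908 0.1242 0.092 0.1487
python3 - <<'E'
from h import *
f=imaging.grab_frame("top"); s=imaging.grab_frame("side")
a=cv2.resize(f["pixels"][180:280,340:480],None,fx=5,fy=5,interpolation=2); b=cv2.resize(s["pixels"][130:220,300:420],None,fx=5,fy=5,interpolation=2)
cv2.imwrite("pics/push0.png",cv2.resize(np.hstack([a[:450],b]),(800,277)))
E
```

```text
t 2.08 pos [0.4863 0.1325 0.0886] yaw 0.1588 nestxy mm [ -4.7 233.9] F [-1.  -0.9  0.1] gap 50.1 grip 0.0
delta [ 0.03  -0.055  0.023] yaw -0.0032
```

View pics/push0.png

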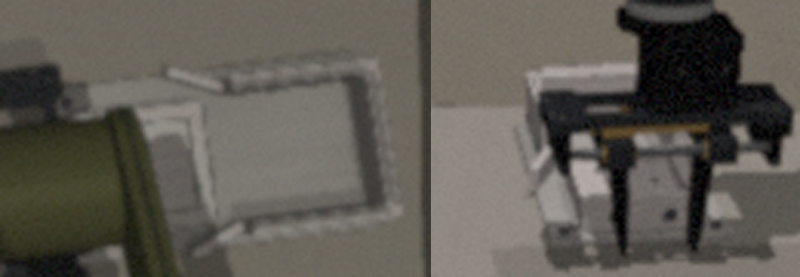

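The fingers straddle the port face and stand clear in front of it, just above the plate. I'll start the push gently along the nest's -y.

```bash
python3 -m handwheel '[0.02,0,0.02,-0.0032,50,0.015,-0.099,0,0,50,0.015,-0.099,0,0,50,0,0,0,0,50]' >/dev/null;python3 d.py
python3 -m handwheel '[0.01,-0.066,0,0,50,0.01,-0.066,0,0,50,0.01,-0.066,0,0,50,0,0,0,0,50]' >/dev/null;python3 d.py
python3 -m handwheel '[0.01,-0.066,0,0,50,0.01,-0.066,0,0,50,0.01,-0.066,0,0,50,0,0,0,0,50]' >/dev/null;python3 d.py 0 0 0 0.1487
```

```text
t 2.52 pos [0.4979 0.1016 0.0969] yaw 0.1459 nestxy mm [  2.2 201.6] F [-0.6  0.1 -0.8] gap 49.8 grip 0.0
t 2.85 pos [0.5019 0.0725 0.0963] yaw 0.1468 nestxy mm [  1.8 172.2] F [-0.3 -0.4  0.5] gap 50.3 grip 0.0
t 3.18 pos [0.506  0.0428 0.0958] yaw 0.1471 nestxy mm [  1.5 142.2] F [ 0.5 -0.3 -0.6] gap 49.8 grip 0.0
delta [-3.373 -0.285 -0.638] yaw 0.0005
```

Run:
```python
from h import *
f=imaging.grab_frame("top"); s=imaging.grab_frame("side")
a=cv2.resize(f["pixels"][180:280,340:480],None,fx=5,fy=5,interpolation=2); b=cv2.resize(s["pixels"][130:220,300:420],None,fx=5,fy=5,interpolation=2)
cv2.imwrite("pics/push1.png",cv2.resize(np.hstack([a[:450],b]),(800,277)))
```

```text
(no output)
```

View pics/push1.png

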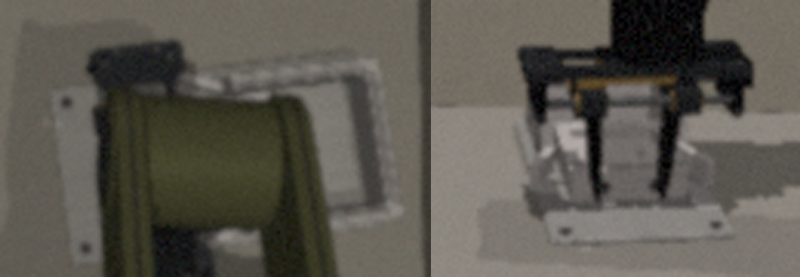

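The apron is now bare with both bolts visible, so the body is sliding ahead of the fingers. I'll carry on, reading the force during the motion.

```bash
python3 -m handwheel '[0.009,-0.066,0,0,50,0.009,-0.066,0,0,50]' >/dev/null;python3 d.py
python3 -m handwheel '[0.009,-0.066,0,0,50,0.009,-0.066,0,0,50]' >/dev/null;python3 d.py
python3 -m handwheel '[0.009,-0.066,0,0,50,0.009,-0.066,0,0,50]' >/dev/null;python3 d.py
python3 -m handwheel '[0.004,-0.033,0,0,50]' >/dev/null;python3 d.py
```

```text
t 3.45 pos [0.5078 0.0243 0.0949] yaw 0.1488 nestxy mm [  0.5 123.7] F [0.1 4.  1.4] gap 50.2 grip 2.1
t 3.62 pos [0.5107 0.0033 0.0949] yaw 0.148 nestxy mm [  0.3 102.5] F [-0.9  4.5  2.1] gap 49.9 grip 2.2
t 3.78 pos [ 0.5135 -0.0171  0.0949] yaw 0.1474 nestxy mm [-0.  81.9] F [-1.   4.6  2.3] gap 49.9 grip 2.3
t 3.87 pos [ 0.5142 -0.0225  0.0949] yaw 0.1466 nestxy mm [-0.1 76.4] F [0.4 4.4 2.6] gap 50.2 grip 2.3
```

```bash
python3 -m handwheel '[0.004,-0.026,0,0,50]' >/dev/null;python3 d.py
python3 -m handwheel '[0.002,-0.02,0,0,50]' >/dev/null;python3 d.py
python3 -m handwheel '[0.002,-0.013,0,0,50]' >/dev/null;python3 d.py
python3 -m handwheel '[0.002,-0.013,0,0,50]' >/dev/null;python3 d.py
```

```text
t 3.95 pos [ 0.5146 -0.0259  0.0949] yaw 0.1465 nestxy mm [-0.1 73. ] F [-0.2  5.   2.7] gap 49.6 grip 2.5
t 4.03 pos [ 0.515  -0.0286  0.0949] yaw 0.147 nestxy mm [-0.2 70.4] F [-1.   5.1  2.4] gap 50.2 grip 2.4
t 4.12 pos [ 0.5152 -0.0302  0.0949] yaw 0.1473 nestxy mm [-0.2 68.6] F [-0.6  5.2  3.4] gap 49.7 grip 2.5
t 4.2 pos [ 0.5154 -0.0313  0.0949] yaw 0.1469 nestxy mm [-0.2 67.6] F [-0.9 12.8  5.1] gap 49.6 grip 6.6
```

```bash
python3 -m handwheel '[0.001,-0.008,0,0,50]' >/dev/null;python3 d.py
python3 -m handwheel '[0.0,-0.004,0,0,50,0,0,0,0,50]' >/dev/null;python3 d.py
```

```text
t 4.28 pos [ 0.5154 -0.0314  0.095 ] yaw 0.1466 nestxy mm [-0.2 67.5] F [-1.5 15.5  6.5] gap 49.9 grip 8.0
t 4.45 pos [ 0.5154 -0.0314  0.0949] yaw 0.1471 nestxy mm [-0.2 67.4] F [-0.7 14.4  4.9] gap 49.9 grip 7.1
```

Firm contact now: the force stepped from 5 N to 15 N and the fingers stopped at nest y 67.5. I'll withdraw, raise and travel to above the spacer, then check the pocket in the pictures.

```bash
python3 -m handwheel '[-0.01,0.07,0,0,45,-0.02,0.1,0.1,0,45,-0.02,0.1,0.25,0.03,42,-0.03,0.2,0.17,0.038,42,-0.03,0.2,0.1,0.038,42]' >/dev/null
python3 -m handwheel '[-0.06,0.23,0.1,0.038,42,-0.06,0.23,0,0.038,42,-0.06,0.23,0,0.038,42,-0.06,0.23,0,0.038,42,-0.06,0.23,0,0.038,42]' >/dev/null
python3 -m handwheel '[-0.06,0.23,0,0.038,42,-0.04,0.2,0,0.038,42,0,0,0,0.038,42,0,0,0,0.038,42,0,0,0,0,42]' >/dev/null
python3 d.py .436 .357 .2 1.5708
python3 - <<'E'
from h import *
f=imaging.grab_frame("top"); s=imaging.grab_frame("side")
cv2.imwrite("pics/home.png",np.vstack([cv2.resize(f["pixels"][190:275,380:480],(600,300),interpolation=2),cv2.resize(s["pixels"][140:205,310:410],(600,300),interpolation=2)]))
E
```

```text
t 5.7 pos [0.4389 0.304  0.2023] yaw 1.5591 nestxy mm [-26.2 410.5] F [0.1 0.7 0.3] gap 42.1 grip 0.0
delta [-0.019  0.353 -0.015] yaw 0.0037
```

View pics/home.png

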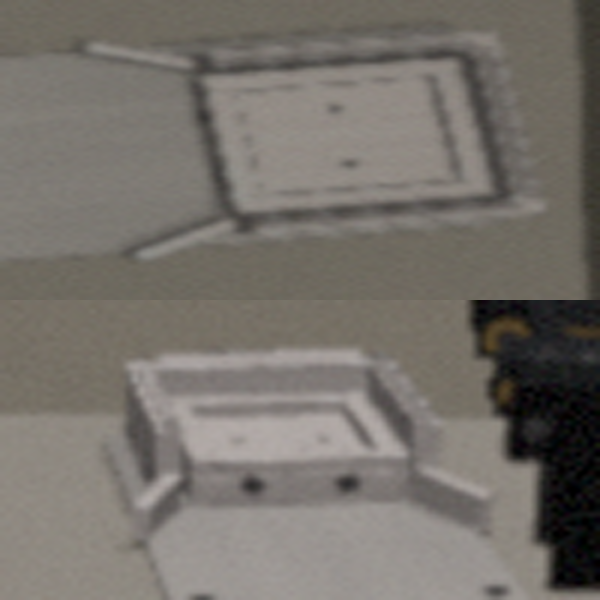

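The body is home in the pocket, with its port face level with the mouth and its edges parallel to the walls. I'll measure its exact pose and approach the spacer.

```bash
python3 - <<'E'
from h import *
np.set_printoptions(precision=1,suppress=True)
f=imaging.grab_frame("top")
g=cv2.cvtColor(f["pixels"],6); 
print(g[225:231,405:470].mean(0)); print(g[195:260,430:436].mean(1))
for a in(95,100,105,110):
    print(a,rect(f,(400,195,470,255),a,.036))
c=lambda a:(np.array(a)+.5)/[6,300/85]-.5+[380,190]
B=onto(f,c([(207,72),(465,62),(503,200),(240,213)]),.036)[:,:2]*1000
print(B,B.mean(0),cv2.minAreaRect(B.astype(np.float32)))
E
python3 -m handwheel '[-0.019,0.12,0,0.0037,42,0,0.12,0,0,42,0,0.113,-0.1,0,42,0,0,-0.2,0,42,0,0,-0.2,0,42]' >/dev/null; python3 d.py .436 .357 .08 1.5708
```

```text
[122.  120.  121.7 120.8 120.2 121.5 118.8 112.   93.   76.7  86.8 113.5
 135.8 141.3 139.3 135.7 131.5 138.3 139.7 141.5 141.3 141.7 142.  141.
 141.  141.7 141.  142.5 141.  140.8 141.5 141.7 141.  141.2 141.  140.3
 140.5 140.8 141.  140.2 140.  139.5 138.3 140.  139.8 139.2 138.5 133.7
 117.2 102.8 118.7 136.5 138.3 133.  112.3  80.7  71.5  85.7 100.2 101.5
 105.3 110.8 108.7 106.8 104.8]
[104.5 104.  101.3  95.8  94.3  98.  105.5 115.8 117.3 113.  104.2  95.7
  82.2  85.  114.8 133.  137.5 135.7 131.7 133.3 138.  140.7 140.2 140.
 136.  132.7 132.8 138.3 138.8 138.5 139.5 140.3 142.  142.8 142.3 141.5
 140.5 141.2 139.3 141.  139.7 139.  138.8 140.  141.2 141.7 141.  137.3
 127.3 125.7 133.7 138.  134.3 117.5  91.8  87.5  94.  103.8 118.  128.3
 123.2 116.7 106.  102.5 104.8]
95 ((532.1796264648438, -91.39439392089844), (151.68077087402344, 181.85321044921875), 1.3636622428894043)
100 ((523.1017456054688, -97.90678405761719), (101.23059844970703, 111.65665435791016), 8.56285285949707)
105 ((523.2567138671875, -97.88583374023438), (100.1563491821289, 110.87586975097656), 8.769351959228516)
110 ((523.326171875, -97.89244079589844), (99.36493682861328, 110.24396514892578), 8.556768417358398)
[[ 567.2  -38.8]
 [ 577.1 -148.6]
 [ 478.3 -163.4]
 [ 466.4  -52.6]] [ 522.2 -100.9] ((522.7383422851562, -101.11064147949219), (101.6904296875, 114.30996704101562), 6.142589092254639)
t 6.27 pos [0.4376 0.3577 0.1288] yaw 1.5651 nestxy mm [-19.5 463.8] F [-0.6  0.6  0.2] gap 42.3 grip 0.0
delta [-0.011 -0.005 -0.325] yaw 0.0018
```

The body fits a 100 x 110 rectangle at (0.5233,-0.0979) with yaw 0.150, which matches fully home. I'll lower onto the spacer's rib.

```bash
python3 -m handwheel '[-0.011,-0.005,-0.2,0.0018,42,0,0,-0.08,0,42,0,0,0,0,42,0,0,0,0,42]' >/dev/null; python3 d.py .436 .357 .0795 1.5758
```

```text
t 6.6 pos [0.4349 0.3557 0.086 ] yaw 1.571 nestxy mm [-22.5 462.2] F [-0.2  0.4  0.5] gap 41.8 grip 0.0
delta [ 0.007  0.009 -0.043] yaw 0.0015
```

```bash
python3 -m handwheel '[0.007,0.009,-0.042,0.0015,42,0,0,0,0,42]' >/dev/null; python3 d.py .436 .357 .0795 1.5758
python3 -m handwheel '[0,0,0,0,5,0,0,0,0,5,0,0,0,0,5,0,0,0,0,5,0,0,0,0,5]' >/dev/null; python3 d.py 
python3 -m handwheel '[0,0,0,0,5,0,0,0,0,5,0,0,0,0,5]' >/dev/null; python3 d.py
python3 - <<'E'
from h import *
s=imaging.grab_frame("side"); f=imaging.grab_frame("top")
for t in(112,116,120):print("sp",t,rect(f,(225,228,295,290),t,.014))
cv2.imwrite("pics/grasp.png",cv2.resize(s["pixels"][200:300,350:470],(720,600),interpolation=2))
E
```

```text
t 6.77 pos [0.4369 0.358  0.081 ] yaw 1.5768 nestxy mm [-20.1 464.2] F [-0.1  0.2  1.3] gap 42.6 grip 0.0
delta [-0.006 -0.007 -0.01 ] yaw -0.0003
t 7.18 pos [0.4358 0.3575 0.0799] yaw 1.5771 nestxy mm [-21.3 463.8] F [-0.2  0.1  0.4] gap 14.1 grip 0.3
t 7.43 pos [0.4358 0.3575 0.0799] yaw 1.5771 nestxy mm [-21.3 463.9] F [-0.2 -0.3  2.8] gap 13.6 grip 30.0
sp 112 ((479.06494140625, 332.19647216796875), (59.444637298583984, 15.669737815856934), 87.18082427978516)
sp 116 ((478.7846374511719, 332.0311584472656), (58.3077278137207, 14.836331367492676), 88.22884368896484)
sp 120 ((478.8324890136719, 331.8794250488281), (57.311954498291016, 13.659588813781738), 88.2291259765625)
```

View pics/grasp.png

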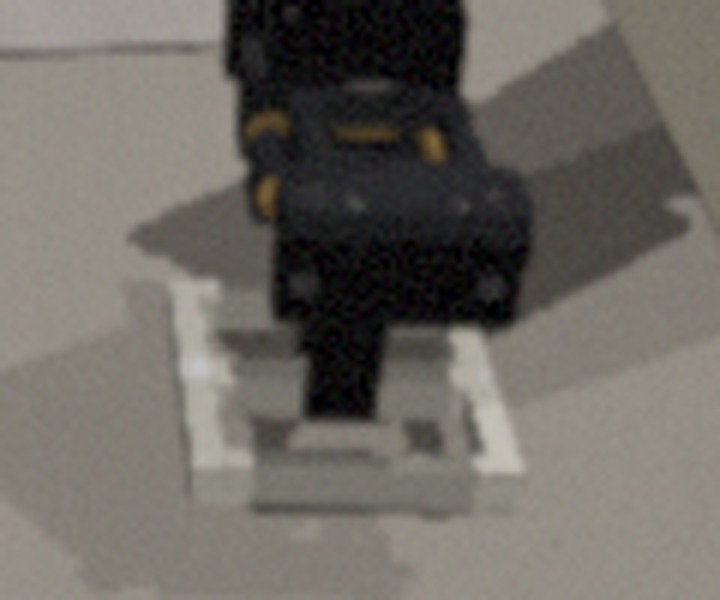

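The spacer is gripped: gap 13.6 mm, 30 N. In the picture the finger centre (~345) sits on the frame's middle (~343). I'll lift it and carry it over the nest.

```bash
python3 -m handwheel '[0,0,0.1,0,5,0,0,0.2,0,5,0,0,0.2,0,5,0,0,0.2,0,5,0.025,-0.116,0.1,0.0035,5]' >/dev/null
python3 -m handwheel '[0.045,-0.232,0,0.0035,5,0.045,-0.232,0,0.0035,5,0.045,-0.232,0,0.0035,5,0.045,-0.232,0,0.0035,5,0.045,-0.232,0,0.0035,5]' >/dev/null
python3 -m handwheel '[0.045,-0.232,0,0.0035,5,0.045,-0.232,0,0.0035,5,0.045,-0.232,0,0.0035,5,0.045,-0.232,0,0.0035,5,0.045,-0.232,0,0.0035,5]' >/dev/null
python3 -m handwheel '[0.045,-0.232,0,0.0035,5,0.045,-0.232,0,0.0035,5,0,0,0,0,5,0,0,0,0,5,0,0,0,0,5]' >/dev/null
python3 d.py .5227 -.0949 .15 1.7208
```

```text
t 9.2 pos [ 0.5199 -0.0774  0.1988] yaw 1.7195 nestxy mm [-2.5 21.3] F [-0.2 -0.4 -0.8] gap 14.0 grip 30.0
delta [ 0.019 -0.117 -0.325] yaw 0.0004
```

```bash
python3 -m handwheel '[0.019,-0.117,-0.1,0.0004,5,0,0,-0.125,0,5,0,0,-0.07,0,5,0,0,0,0,5,0,0,0,0,5]' >/dev/null
python3 d.py .5227 -.0949 .146 1.7208
python3 - <<'E'
from h import *
s=imaging.grab_frame("side"); f=imaging.grab_frame("top")
cv2.imwrite("pics/hover.png",np.vstack([cv2.resize(f["pixels"][190:275,380:480],(600,300),interpolation=2),cv2.resize(s["pixels"][125:200,310:410],(600,300),interpolation=2)]))
E
```

```text
t 9.62 pos [ 0.5226 -0.0939  0.1544] yaw 1.723 nestxy mm [-2.3  4.6] F [-0.8  0.4 -0.5] gap 13.9 grip 30.0
delta [ 0.001 -0.007 -0.056] yaw -0.0007
```

View pics/hover.png

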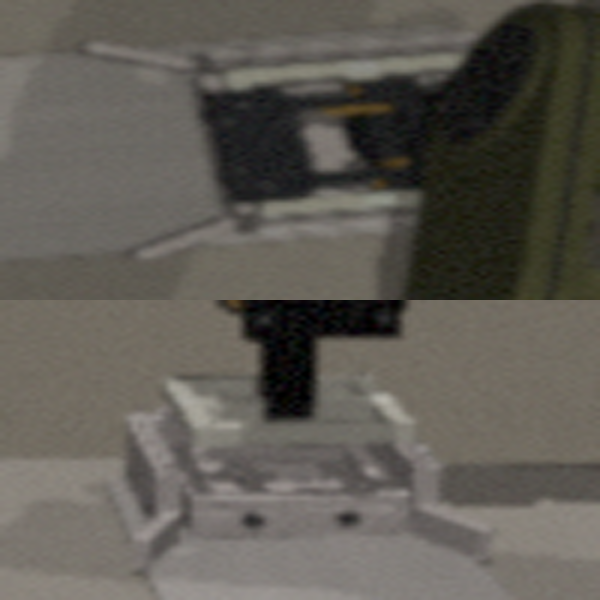

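The spacer hangs level over the pocket. In the side view its edges (190 to 410) line up with the body's (190 to 410). Lowering in small steps while watching the force.

```bash
python3 -m handwheel '[0.001,-0.004,-0.06,-0.0007,5,0,0,-0.06,0,5,0,0,0,0,5]' >/dev/null; python3 d.py
python3 -m handwheel '[0,0,-0.05,0,5,0,0,-0.02,0,5,0,0,0,0,5]' >/dev/null; python3 d.py .5227 -.0949 .116 1.7208
```

```text
t 9.97 pos [ 0.5223 -0.0954  0.1353] yaw 1.7193 nestxy mm [-2.8  3.2] F [-1.   0.3 -1.2] gap 13.4 grip 30.0
t 10.22 pos [ 0.5227 -0.0957  0.1256] yaw 1.719 nestxy mm [-2.5  2.8] F [-1.2 -0.4 -0.8] gap 13.5 grip 30.0
delta [-0.     0.005 -0.064] yaw 0.0006
```

```bash
python3 -m handwheel '[0,0,-0.03,0.0006,5,0,0,-0.015,0,5,0,0,0,0,5]' >/dev/null; python3 d.py
python3 -m handwheel '[0,0,-0.012,0,5,0,0,0,0,5]' >/dev/null; python3 d.py
python3 -m handwheel '[0,0,-0.008,0,5,0,0,0,0,5]' >/dev/null; python3 d.py
```

```text
t 10.47 pos [ 0.5231 -0.0958  0.1195] yaw 1.7209 nestxy mm [-2.1  2.7] F [ 0.1  0.3 -1.7] gap 13.6 grip 30.0
t 10.63 pos [ 0.5234 -0.0958  0.1181] yaw 1.721 nestxy mm [-1.9  2.6] F [ 0.5  0.8 -0.1] gap 13.5 grip 30.0
t 10.8 pos [ 0.5234 -0.0958  0.117 ] yaw 1.7211 nestxy mm [-1.8  2.6] F [ 1.   0.5 -0. ] gap 13.6 grip 30.0
```

```bash
python3 -m handwheel '[-0.003,0,-0.007,0,5,0,0,0,0,5]' >/dev/null; python3 d.py
python3 -m handwheel '[0.001,-0.007,0,0,5,0,0,0,0,5]' >/dev/null; python3 d.py
python3 -m handwheel '[0.001,-0.007,0,0,5,0,0,0,0,5]' >/dev/null; python3 d.py .5230 -.0979 .116 1.7208
```

```text
t 10.97 pos [ 0.5229 -0.0958  0.1159] yaw 1.721 nestxy mm [-2.3  2.7] F [-0.3 -0.  -0.9] gap 14.0 grip 30.0
t 11.13 pos [ 0.5232 -0.097   0.1161] yaw 1.7211 nestxy mm [-2.2  1.5] F [-0.6  0.1 -0.5] gap 13.9 grip 30.0
t 11.3 pos [ 0.5233 -0.0973  0.1161] yaw 1.7204 nestxy mm [-2.2  1.1] F [-0.2  4.4 -0.4] gap 13.8 grip 30.0
delta [-0.002 -0.004 -0.   ] yaw 0.0001
```

The spacer touches the back wall (4 N). I'll back off slightly in y and press down until contact.

```bash
python3 -m handwheel '[-0.0002,0.002,-0.005,0,5,0,0,0,0,5]' >/dev/null; python3 d.py
python3 -m handwheel '[0,0,-0.004,0,5,0,0,0,0,5]' >/dev/null; python3 d.py
```

```text
t 11.47 pos [ 0.5233 -0.0973  0.1159] yaw 1.7209 nestxy mm [-2.1  1.2] F [-1.9  4.   4.5] gap 13.4 grip 30.0
t 11.63 pos [ 0.5233 -0.0972  0.1158] yaw 1.721 nestxy mm [-2.1  1.2] F [-5.1  4.9  8.3] gap 13.5 grip 30.0
```

It's resting on the body (8 N). I'll release, lift and head for the cover.

```bash
python3 -m handwheel '[0,0,0.004,0,36,0,0,0,0,36,0,0,0,0,36,0,0,0,0,36,0,0,0,0,36]' >/dev/null; python3 d.py
python3 -m handwheel '[0,0,0.05,0,36,0,0,0.15,0,36,0,0,0.2,0,36,0,0,0.2,0,36,0.02,0.12,0.06,0,36]' >/dev/null
python3 -m handwheel '[0.045,0.23,0,-0.008,40,0.045,0.23,0,-0.008,40,0.045,0.23,0,-0.008,40,0.045,0.23,0,-0.008,40,0.045,0.23,0,-0.004,40]' >/dev/null
python3 -m handwheel '[0.045,0.23,0,0,40,0.045,0.23,0,0,40,0.045,0.23,0,0,40,0.045,0.23,0,0,40,0.045,0.23,0,0,40]' >/dev/null
python3 -m handwheel '[0.03,0.06,0,0,40,0,0,0,0,40]' >/dev/null
python3 d.py .620 .280 .15 1.6118
python3 - <<'E'
from h import *
f=imaging.grab_frame("top")
for a in(110,115,120,125):print("sp",a,rect(f,(400,195,470,255),a,.05))
cv2.imwrite("pics/sp.png",cv2.resize(f["pixels"][190:275,380:480],(700,595),interpolation=2))
E
```

```text
t 12.05 pos [ 0.5232 -0.0978  0.115 ] yaw 1.721 nestxy mm [-2.4  0.6] F [-0.1  0.8 -0.2] gap 34.7 grip 0.0
t 13.47 pos [0.5986 0.2766 0.2146] yaw 1.6112 nestxy mm [127.7 359.8] F [-0.7  0.3 -0.3] gap 39.9 grip 0.0
delta [ 0.143  0.022 -0.431] yaw 0.0002
sp 110 ((523.9163818359375, -98.3001480102539), (101.65518951416016, 111.9677963256836), 8.504634857177734)
sp 115 ((523.8436889648438, -98.37454223632812), (100.94139862060547, 111.02945709228516), 8.387543678283691)
sp 120 ((523.997802734375, -98.2305679321289), (100.21353149414062, 110.4234619140625), 8.432050704956055)
sp 125 ((523.9430541992188, -98.27938842773438), (99.30241394042969, 109.47795104980469), 8.542454719543457)
```

View pics/sp.png

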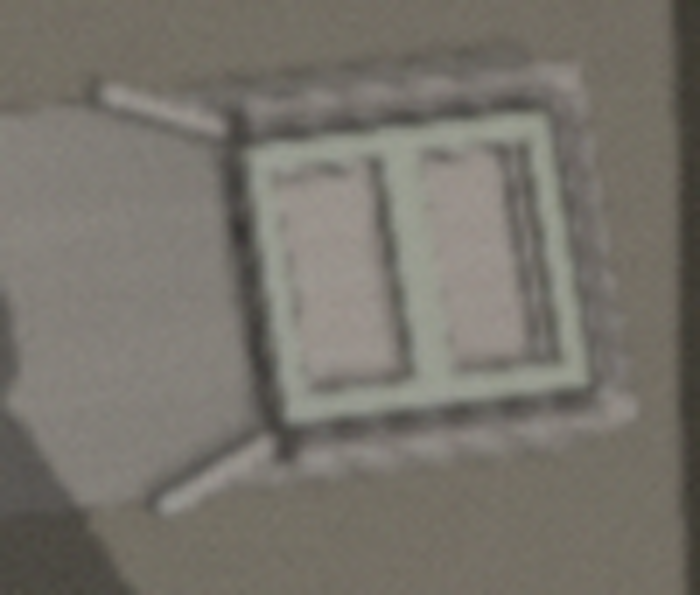

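The spacer measures (0.5239,-0.0983) at 8.5° against the body's (0.5233,-0.0979) at 8.6°, so it's flush and square. In the crop its frame fills the pocket, spanning (245,150) to (590,385). On to the cover.

```bash
python3 -m handwheel '[0.153,0.027,0,0,40,0,0,-0.2,0,40,0,0,-0.25,0,40,0,0,-0.2,0,40,0,0,-0.1,0,40]' >/dev/null
python3 -m handwheel '[0,0,0,0,40,0,0,0,0,40]' >/dev/null
python3 d.py .6215 .2805 .090 1.6168
```

```text
t 14.1 pos [0.6211 0.2773 0.1017] yaw 1.6068 nestxy mm [150.  357.1] F [-0.1 -0.3  1.2] gap 39.9 grip 0.0
delta [ 0.003  0.022 -0.078] yaw 0.0032
```

```bash
python3 -m handwheel '[0.003,0.022,-0.05,0.0025,40,0,0,-0.02,0,40,0,0,0,0,40]' >/dev/null;python3 d.py .6215 .2805 .090 1.6168
python3 -m handwheel '[0,0,0,0,5,0,0,0,0,5,0,0,0,0,5,0,0,0,0,5,0,0,0,0,5]' >/dev/null; python3 d.py 
python3 -m handwheel '[0,0,0,0,5,0,0,0,0,5,0,0,0,0,5]' >/dev/null; python3 d.py .6215 .2805 .090 1.6168
```

```text
t 14.35 pos [0.6222 0.2821 0.0924] yaw 1.6161 nestxy mm [151.9 361.6] F [-0.4 -0.5 -0.4] gap 40.1 grip 0.0
delta [-0.005 -0.01  -0.016] yaw 0.0002
t 14.77 pos [0.6217 0.282  0.0916] yaw 1.6158 nestxy mm [151.4 361.6] F [0.1 1.1 0.2] gap 14.1 grip 30.0
t 15.02 pos [0.6218 0.2819 0.0916] yaw 1.6158 nestxy mm [151.4 361.6] F [-0.1  1.6  1.6] gap 13.7 grip 30.0
delta [-0.002 -0.01  -0.011] yaw 0.0003
```

```bash
python3 -m handwheel '[0,0,0.05,0,5,0,0,0.15,0,5,0,0,0.2,0,5,0,0,0.2,0,5,0,0,0.15,0,5]' >/dev/null
python3 -m handwheel '[-0.06,-0.228,0,0.003,5,-0.06,-0.228,0,0.003,5,-0.06,-0.228,0,0.003,5,-0.06,-0.228,0,0.003,5,-0.06,-0.228,0,0.003,5]' >/dev/null
python3 -m handwheel '[-0.06,-0.228,0,0.003,5,-0.06,-0.228,0,0.003,5,-0.06,-0.228,0,0.003,5,-0.06,-0.228,0,0.003,5,-0.06,-0.228,0,0.003,5]' >/dev/null
python3 -m handwheel '[-0.05,-0.1,0,0.003,5,0,0,0,0,5,0,0,0,0,5,0,0,0,0,5]' >/dev/null
python3 d.py .5230 -.0945 .165 1.721
```

```text
t 16.6 pos [ 0.5241 -0.0748  0.2036] yaw 1.7194 nestxy mm [ 1.9 23.3] F [ 0.8 -0.  -2.4] gap 13.9 grip 30.0
delta [-0.007 -0.131 -0.257] yaw 0.0005
```

```bash
python3 -m handwheel '[-0.007,-0.131,-0.1,0.0005,5,0,0,-0.1,0,5,0,0,-0.04,0,5,0,0,0,0,5,0,0,0,0,5]' >/dev/null
python3 d.py .5230 -.0945 .158 1.721
python3 - <<'E'
from h import *
np.set_printoptions(precision=0,suppress=True,linewidth=200)
s=imaging.grab_frame("side"); o=status.observe(); z=o["position"][2]-.0916
th=.150; r=np.array([[np.cos(th),-np.sin(th)],[np.sin(th),np.cos(th)]])
L=np.array([[50,55],[-50,55]])/1000
for zz in(z,z+.01): print(zz,proj(s,np.c_[L@r.T+o["position"][:2],[zz]*2]).round(1).tolist())
print("spacer",proj(s,np.c_[L@r.T+[.5239,-.0983],[.05]*2]).round(1).tolist())
p=proj(s,np.c_[L@r.T+o["position"][:2],[z+.005]*2]); row=int(round(p[:,1].mean()))
g=cv2.cvtColor(s["pixels"],6)
for k in(-2,-1,0,1,2):print(row+k,g[row+k,335:350],g[row+k,372:388])
E
```

```text
t 17.02 pos [ 0.5231 -0.0939  0.1675] yaw 1.7225 nestxy mm [-1.8  4.5] F [ 0.3  0.7 -1.6] gap 13.8 grip 30.0
delta [-0.001 -0.004 -0.063] yaw -0.0005
0.07662236567379017 [[341.4, 160.6], [378.4, 159.5]]
0.08662236567379017 [[341.5, 157.1], [378.6, 155.9]]
spacer [[341.1, 169.5], [377.6, 168.2]]
156 [133 118 125 108  96  85  94 120 129 120 105  99 104 127 136] [ 76  70  78  91 113 122 118 113 109 106 108 107 109 105 106 110]
157 [135 121 141 119  99  95  89 104 126 135 134 127 129 136 139] [ 85  83  78  89 101 105 111 106 108 114 109 108 107 104 110 106]
158 [134 125 149 130 107  95  92  95 110 120 120 120 118 117 114] [ 85  86  83  87  94 101 101 103 109 108 106 109 111 107 106 102]
159 [134 124 129 142 115  96  99  95 106 107 106 103 105 102 101] [ 87  85  80  93 105 104 100 103 109 110 111 107 110 108 106 109]
160 [130 125 124 136 115  97  95 101 103 102  98 105 105 100  98] [106  88  79 102 119 116 112 110 115 110 111 108 108 106 108 107]
```

```bash
python3 -m handwheel '[-0.001,-0.004,-0.05,-0.0005,5,0,0,-0.04,0,5,0,0,0,0,5]' >/dev/null; python3 d.py
python3 -m handwheel '[0,0,-0.03,0,5,0,0,-0.02,0,5,0,0,0,0,5]' >/dev/null; python3 d.py .5230 -.0945 .1416 1.721
```

```text
t 17.32 pos [ 0.5223 -0.0951  0.153 ] yaw 1.7197 nestxy mm [-2.8  3.4] F [-0.  -0.2 -1.9] gap 14.1 grip 30.0
t 17.57 pos [ 0.5225 -0.0954  0.1459] yaw 1.7194 nestxy mm [-2.7  3.1] F [-0.6 -0.4 -2.5] gap 13.8 grip 30.0
delta [ 0.003  0.006 -0.028] yaw 0.0005
```

```bash
python3 -m handwheel '[0.003,0,-0.014,0.0005,5,0,0,0,0,5]' >/dev/null; python3 d.py
python3 -m handwheel '[0.001,-0.006,0,0,5,0,0,0,0,5]' >/dev/null; python3 d.py
python3 -m handwheel '[0.001,-0.006,-0.004,0,5,0,0,0,0,5]' >/dev/null; python3 d.py .5233 -.0973 .1416 1.721
```

```text
t 17.73 pos [ 0.5233 -0.0955  0.1444] yaw 1.7211 nestxy mm [-1.9  2.9] F [ 0.1  0.1 -2.1] gap 14.0 grip 30.0
t 17.9 pos [ 0.5237 -0.0966  0.1448] yaw 1.721 nestxy mm [-1.7  1.8] F [ 0.6 -0.2 -2.3] gap 13.6 grip 30.0
t 18.07 pos [ 0.5238 -0.0971  0.1442] yaw 1.7206 nestxy mm [-1.6  1.2] F [ 0.1  1.2 -1.5] gap 13.6 grip 30.0
delta [-0.003 -0.001 -0.017] yaw 0.0001
```

```bash
python3 -m handwheel '[-0.003,0,-0.009,0,5,0,0,0,0,5]' >/dev/null; python3 d.py
python3 -m handwheel '[0,0,-0.006,0,5,0,0,0,0,5]' >/dev/null; python3 d.py
python3 -m handwheel '[0,0,-0.005,0,5,0,0,0,0,5]' >/dev/null; python3 d.py .5233 -.0973 .1416 1.721
```

```text
t 18.23 pos [ 0.5232 -0.0972  0.1426] yaw 1.721 nestxy mm [-2.3  1.3] F [-0.1  2.  -1.9] gap 13.7 grip 30.0
t 18.4 pos [ 0.5232 -0.0972  0.1416] yaw 1.7211 nestxy mm [-2.3  1.3] F [ 1.2  1.8 -2.1] gap 13.7 grip 30.0
t 18.57 pos [ 0.5232 -0.0972  0.1416] yaw 1.721 nestxy mm [-2.2  1.2] F [-2.7  2.8  3.4] gap 13.6 grip 30.0
delta [ 0.001 -0.001  0.   ] yaw 0.0
```

Contact came exactly at the seated height (0.1416). I'll release, lift and measure.

```bash
python3 -m handwheel '[0,0,0,0,40,0,0,0,0,40,0,0,0,0,40,0,0,0,0,40,0,0,0,0,40]' >/dev/null; python3 d.py
python3 -m handwheel '[0,0,0.05,0,40,0,0,0.15,0,40,0,0,0.2,0,40,0,0,0.2,0,40,0,0.2,0.06,0,40]' >/dev/null
python3 -m handwheel '[0,0.23,0,0,40,0,0.23,0,0,40,0,0.23,0,0,40,0,0.23,0,0,40,0,0.23,0,0,40]' >/dev/null
python3 -m handwheel '[0,0.23,0,0,40,0,0.23,0,0,40,0,0.1,0,0,40,0,0,0,0,40,0,0,0,0,40]' >/dev/null
python3 - <<'E'
from h import *
np.set_printoptions(precision=0,suppress=True,linewidth=220)
f=imaging.grab_frame("top"); g=cv2.cvtColor(f["pixels"],6)
for a in(95,100,105,110,115):print("cov",a,rect(f,(400,195,470,255),a,.06))
print("handle",[rect(f,(415,205,460,250),t,.085,False) for t in(45,60)])
print(g[210:216,405:470].mean(0)); print(g[195:260,424:428].mean(1))
th=.1484; r=np.array([[np.cos(th),-np.sin(th)],[np.sin(th),np.cos(th)]]); L=np.array([[50,55],[50,-55],[-50,-55],[-50,55]])/1000
print("expected corners",proj(f,np.c_[L@r.T+[.5239,-.0983],[.06]*4]).round(1).tolist())
cv2.imwrite("pics/final.png",cv2.resize(f["pixels"][190:275,380:480],(700,595),interpolation=2))
E
```

```text
t 18.98 pos [ 0.5233 -0.0975  0.1411] yaw 1.721 nestxy mm [-2.1  0.9] F [-0.2 -0.3 -0.2] gap 38.2 grip 0.0
cov 95 ((531.3323974609375, -85.20843505859375), (147.97349548339844, 176.12440490722656), 1.3636687994003296)
cov 100 ((531.3330688476562, -85.23393249511719), (147.9731903076172, 176.07333374023438), 1.363659381866455)
cov 105 ((512.2350463867188, -105.93181610107422), (121.27427673339844, 121.59392547607422), 7.483279228210449)
cov 110 ((522.464111328125, -98.95269775390625), (97.36588287353516, 108.80703735351562), 7.835747718811035)
cov 115 ((522.4107055664062, -98.23908996582031), (95.76044464111328, 105.85801696777344), 8.018916130065918)
handle [((521.9275512695312, -94.57964324951172), (52.11555862426758, 15.76203441619873), 8.376083374023438), ((521.9029541015625, -94.60646057128906), (53.828609466552734, 17.926673889160156), 8.382880210876465)]
[118. 117. 118. 115. 110. 101.  91.  79.  72.  74.  80.  94. 110. 114. 111.  98.  91.  95. 105. 114. 118. 119. 119. 120. 120. 119. 118. 118. 118. 119. 117. 116. 115. 115. 114. 114. 115. 115. 115. 116. 116. 115. 114.
 114. 115. 114. 114. 113. 110.  98.  89.  91. 100. 110. 110. 106. 103. 104. 111. 114. 108. 106. 106. 107. 106.]
[106. 105. 106. 102.  99. 100. 102. 108. 121. 124. 115. 104.  96.  83.  89. 108. 120. 122. 120. 117. 118. 120. 122. 120. 122. 122. 122. 124. 122. 120. 121. 121. 120. 120. 122. 120. 120. 125. 125. 126. 124. 121. 122.
 121. 120. 121. 120. 119. 108.  88.  72.  73.  91. 110. 113.  99.  94.  98. 110. 123. 134. 128. 119. 109. 102.]
expected corners [[415.4, 210.2], [459.0, 204.7], [465.5, 244.8], [421.4, 250.4]]
```

The threshold fits suggest the cover is ~1.5 mm short in x. I'll check its edges more closely with profiles in the stack's own axes.

Run:
```python
from h import *
np.set_printoptions(precision=0,suppress=True,linewidth=220)
f=imaging.grab_frame("top"); g=cv2.cvtColor(f["pixels"],6).astype(np.float32)
th=.1484; r=np.array([[np.cos(th),-np.sin(th)],[np.sin(th),np.cos(th)]]); C=np.array([.5239,-.0983])
def prof(ax,u,v,z):
    out=0
    for b in v:
        L=np.c_[u,np.full(len(u),b)] if ax==0 else np.c_[np.full(len(u),b),u]
        p=proj(f,np.c_[L/1000@r.T+C,np.full(len(u),z)]).astype(np.float32)
        out=out+cv2.remap(g,p[:,:1],p[:,1:],1)[:,0]
    return out/len(v)
for z in(.06,):
  for v in(np.arange(-34,-19),np.arange(19,34)):
    for u in(np.arange(-58,-40),np.arange(40,58)): print("x",v[0],u[0],prof(0,u,v,z))
  for v in(np.arange(-34,-26),np.arange(26,34)):
    for u in(np.arange(-64,-46),np.arange(46,64)): print("y",v[0],u[0],prof(1,u,v,z))
```

```text
x -34 -58 [110. 103.  98.  94.  92.  92.  94.  98. 104. 109. 112. 115. 117. 118. 118. 117. 116. 116.]
x -34 40 [116. 116. 116. 116. 115. 113. 109. 104.  98.  91.  83.  80.  80.  84.  89.  95. 100. 104.]
x 19 -58 [111. 105.  99.  95.  93.  94.  95.  98. 103. 109. 113. 116. 118. 119. 120. 119. 119. 119.]
x 19 40 [120. 120. 120. 120. 120. 118. 115. 109. 102.  94.  87.  82.  81.  84.  89.  94.  98. 102.]
y -34 -64 [111. 111. 110. 108. 106. 103. 102. 101. 101. 101. 104. 108. 112. 114. 116. 116. 115. 114.]
y -34 46 [117. 118. 119. 119. 119. 119. 116. 113. 106.  97.  90.  83.  77.  73.  69.  67.  66.  65.]
y 26 -64 [114. 112. 111. 108. 106. 104. 103. 103. 104. 106. 108. 110. 111. 112. 112. 112. 109. 107.]
y 26 46 [113. 115. 118. 119. 120. 120. 117. 110. 102.  95.  88.  83.  81.  80.  77.  74.  73.  73.]
```

The cover's edges are at -49.8/+48.2 mm in x and -53/+55 mm in y. That puts it within about 1 mm of the spacer and body, and square to them. The gripper is clear, so I'm handing in.

```bash
python3 d.py; python3 -c "
from rig import robot
print(robot.finish_job())"
```

```text
t 20.33 pos [0.5233 0.1885 0.2402] yaw 1.7205 nestxy mm [ 40.2 283.7] F [-1.1 -0.5 -0.4] gap 39.8 grip 0.0
the job is handed in; nothing more can be done
None
```

The flow cell is assembled and handed in at about 20 s: body against the back wall, spacer and cover lowered on in order and measured flush to about 1 mm, bystanders never approached; the hand-in returned no verdict.

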